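# Latch the gear guard and hold the dead-man paddle level

## Robot

A 7-joint arm with a two-finger parallel gripper is mounted at the origin on a cart in front of the work surface, level with it; the furniture and walls round the work are solid. World frame = base frame: x ahead of the robot, y to its left, z up, the work surface at z = 0. Lengths are in m, angles in rad, forces in N, time in s.
With the tool pointing down it reaches from about 0.375 to 0.925 m from the base axis. Payload 3.1 kg.
Tool frame: the origin (TCP) lies between the finger pads; the fingertips stand 14 mm ahead of it and the grasp point (between the pads) lies 5 mm behind it; z points along the fingers, y is the line along which they close (so a half turn about z gives the same grasp; the last joint's range is limited). The gripper opens to 85 mm and grips with 20 to 120 N. Pads are 22 mm wide; open, the fingers measure 114 mm over their backs; the gripper's body (76 mm by 85 mm) begins 54 mm behind the grasp point. The pads swing forward as they close: fully open they stand 13 mm farther back than shut.
Start: joints at [-1.205, 0.383, 0.044, 1.598, -0.018, 1.161, -0.05], TCP at [0.291, 0.581, 0.245] pointing down, gripper open.
Joint ranges: [-2.61, 2.61], [-0.41, 2.15], [-1.48, 1.57], [0, 2.5], [-1.57, 4.71], [0.05, 1.97], [-2.85, 2.85]. Speed limits (rad/s): [2.79, 2.79, 3.14, 3.14, 3.14, 3.14, 3.14].

## Interface

Orientations are given as a unit quaternion [w, x, y, z].
In Python, from bench import bot gives the robot as it stands. Calls block until the motion is done:
- bot.reach(position, orientation): joint-space move of the TCP to a pose.
- bot.line_to(position, rot=None, v=0.15, guard=None): straight line of the TCP; rot=None keeps the orientation; v is the mean speed in m/s. With guard (N) it stops when the force on the tool has changed by that much, and returns True; else False.
- bot.movej(angles): joint-space move.
- bot.set_gripper(opening, grip_force=None): finger opening in m; grip_force is the grip in N (None keeps the last); returns when the fingers have stopped.
- bot.hold(seconds).
- bot.solve_ik(position, orientation): joint angles nearest the present ones, or None.
- bot.get_state(): the state.
- bot.read_camera(name): name is "side" or "top"; returns the picture (384x512x3 uint8, red, green, blue); there is no depth.
- bot.camera_params(name): a dict with "camera_matrix" (3x3 intrinsics, pixels), "k1" (the pictures are not rectified: a ray, as slopes to the right and down, at radius r is drawn at 1 + k1 r^2 times it, then the intrinsics apply), "position" and "attitude" of the camera in the world. Camera axes: x right, y down, z forward; pixel columns grow to the right and rows downward; lengths in m; the calibration is good to about 2 mm. A picture is of the moment at which its call begins. camera_params takes no time and is no camera call.
A pose or a line that the arm cannot do raises bot.IKError and nothing moves.
- bot.finish_job(): hands the job in; it is judged then, once.
Trained networks look in the newest picture that a camera, given by its name, has taken for a name from the list of things; names that differ only in an ending like _2 or _b are one class to them, and where a whole thing is asked for, a point or a joint stands for the part that bears it (a point fixed in the world has none). Each returns a list of dicts, best first, with "score" (0 to 1); they miss things now and then, are a little off and sometimes report something else, mostly with a low value. They report only what shows in the picture. A call takes as long as a camera call.
- bot.look_for(thing, camera): "extent" ([left, top, width, height] in pixels, round what is visible of it).
The state is a dict: "time": time; "joint_positions": joint angles; "joint_vel": joint speeds; "joint_efforts": joint torques, N m; "eef_pos": TCP position; "tcp_rot": TCP orientation; "ft_force": force on the tool from outside, world axes, zero at the start; "wrist_torque": the same for the moment, N m; "width": finger opening in m; "grasp_force": force on a finger pad.
Only numpy, scipy, OpenCV 4.12 (cv2) and the standard library are available. Lean on these libraries where they do the work, as an engineer would, in place of code of your own. Each camera call takes 0.05 s, during which the arm holds its last target. There are 200 camera calls.

## Task

Swing the red-knobbed hook latch of the gear test stand shut until it is fully home on its brass catch stud, and only then press the yellow dead-man paddle of the control box down until it is level (half its travel), never through to its stop. Keep it pressed level for at least three seconds and finish while still holding it there: do not let go. Leave the yellow tape measure and the small orange bottle alone.

Things in the scene. Friction and masses are not known exactly. Their poses are not given: they have to be found in the camera images.
- latch (a joint): hinge of the steel hook latch on top of the gear test stand, rad. 0 = fully home: the hook lies round the brass catch stud, against a hard stop. Grows as it opens (clockwise seen from above while opening, so it CLOSES ANTICLOCKWISE seen from above), up to 1.75; starts between 0.8 and 1.6. The axis is vertical. Stiff hinge (0.08 N m): it stays where it is left and is moved by about 1.5 N at the knob.
- latch_knob (a point): middle of the upright red knob of the latch: a plastic cylinder 16 mm in diameter, standing on the flat latch bar; from its underside at 20 mm below this point (top of the bar, 83 mm above the bench) to its top 15 mm above this point (118 mm above the bench). It moves with the latch on a circle of radius 65 mm about latch_pivot; the bar with its hook reaches 121 mm from the axis.
- latch_pivot (a point): point on the latch's vertical hinge axis, at the height of latch_knob. Fixed to the test stand (blue housing with a clear guard beside it on a grey base 150 x 200 mm; housing and guard are 73 mm high; the stand is fixed to the bench). Its z axis is up, its -y axis points from the pivot to the catch stud, its x axis points away from the robot, give or take 0.3 rad; the open latch lies on the -x side of the pivot-stud line.
- catch_stud (a point): top of the brass stud (7 mm, head 14 mm) on the guard that the hook closes round, 105 mm from the hinge axis; 90 mm above the bench. Fixed to the test stand.
- paddle (a joint): hinge of the spring-loaded yellow dead-man paddle on the control box, rad. 0 = released (free end raised 0.35 rad, 20 degrees, above level); 0.35 = level, the wanted position, its underside then flush with the tops of the two green side rails; 0.70 = pressed through to the stop. The spring needs about 2 N at the pad to begin, 6 N at level and 10 N at the stop, and raises the paddle when it is let go.
- paddle_pad (a point): centre of the top face of the round black pad (36 mm diameter) on the paddle, where it is to be pressed; 80 mm from the hinge axis. It moves with the paddle: about 118 mm above the bench when released, 91 mm when level, 63 mm at the stop. z axis: normal of the paddle's top face; -x axis: along the paddle from the hinge to the free end. The paddle is 46 mm wide and 8 mm thick; its free end, 108 mm from the hinge, points towards the robot, give or take 0.3 rad.
- paddle_hinge (a point): middle of the paddle's horizontal hinge axis (along y), 85 mm above the bench, fixed to the control box (grey, 135 x 70 mm, 30 mm high, fixed to the bench). Green rails, 81 mm high, stand 29 mm either side of the paddle's middle; the black hinge cheeks are 96 mm high.
- pills_mid (a point): middle of a loose small orange bottle with a red cap, 40 mm in diameter, 68 mm high. Leave alone.
- tape_mid (a point): middle of a loose yellow tape measure, 34 x 94 x 62 mm high. Leave alone.

How it is judged:
By the outcome, as a careful person would: the job done as asked, in the order asked, and still so for the second after the job is handed in, while the arm keeps its last pose, push and grip.
It also fails if it takes over 54 s, if anything falls off the work surface, if the arm or the gripper's body presses on something with over 40 N, if the wrist force passes 120 N, or if a joint passes its speed limit or range.

## Working session

There is one attempt and no reset: what is moved stays moved. The work goes in short steps, each a Python script; the robot and the scene stay as the last script left them, time stands still between calls to the robot, and variables do not carry over. Pictures are saved under pics/ and viewed, at most 10 in all, crops included, and the job is handed in when it is done.

```bash
mkdir -p pics; ls; python3 - <<'E'
from bench import bot
import cv2
for c in ("top","side"):
    im=bot.read_camera(c); cv2.imwrite(f"pics/{c}0.png",im[:,:,::-1])
    p=bot.camera_params(c); print(c,p)
    for t in ("latch_knob","catch_stud","paddle_pad","latch","paddle","pills_mid","tape_mid"):
        print(t,[(r["score"],r["extent"]) for r in bot.look_for(t,c)[:2]])
s=bot.get_state();print(s["time"],s["tcp_rot"],s["eef_pos"])
E
```

```text
pics
top {'camera_matrix': array([[427.47469233,   0.        , 253.38710921],
       [  0.        , 427.47469233, 190.59622281],
       [  0.        ,   0.        ,   1.        ]]), 'k1': -0.09821020446559833, 'position': array([0.34439508, 0.01139581, 1.26913922]), 'attitude': array([ 0.04643305, -0.70349407,  0.70741951, -0.04997705])}
latch_knob [(0.64, [164.4, 159.1, 21.8, 43.4])]
catch_stud [(0.9, [150.2, 147.8, 80.0, 62.1])]
paddle_pad [(0.86, [261.2, 154.7, 21.1, 42.1])]
latch [(0.72, [162.2, 157.9, 25.8, 46.6])]
paddle [(0.89, [258.2, 158.2, 21.7, 36.1])]
pills_mid [(0.64, [325.8, 161.4, 15.9, 12.5])]
tape_mid [(0.7, [140.2, 229.8, 29.5, 26.7])]
side {'camera_matrix': array([[398.71148194,   0.        , 252.80609953],
       [  0.        , 398.71148194, 189.14615757],
       [  0.        ,   0.        ,   1.        ]]), 'k1': -0.00985169579880124, 'position': array([ 0.49969899, -0.98395376,  0.53764186]), 'attitude': array([-0.55094644,  0.83442135, -0.01403752, -0.00140818])}
latch_knob [(0.54, [239.8, 163.9, 39.8, 15.1])]
catch_stud [(0.88, [236.2, 164.1, 60.5, 47.1]), (0.65, [239.0, 160.2, 38.4, 19.3])]
paddle_pad [(0.88, [245.3, 194.3, 42.4, 11.8])]
latch [(0.53, [241.6, 163.6, 35.9, 15.2])]
paddle [(0.52, [245.5, 195.3, 42.9, 12.6]), (0.33, [241.8, 190.3, 56.6, 51.9])]
pills_mid [(0.6, [278.3, 246.1, 18.4, 32.5])]
tape_mid [(0.83, [197.8, 165.6, 21.6, 23.2])]
0.8 [-1.11451960e-05  2.29805712e-01  9.73236525e-01  1.38112685e-05] [0.29076456 0.58134731 0.24530128]
```

```bash
python3 - <<'E'
import cv2
a=cv2.imread("pics/top0.png")[130:280,130:360]
b=cv2.imread("pics/side0.png")[130:290,180:340]
cv2.imwrite("pics/t1.png",cv2.resize(a,None,fx=3.47,fy=3.47,interpolation=2)[:, :800])
cv2.imwrite("pics/s1.png",cv2.resize(b,None,fx=3.75,fy=3.75,interpolation=2))
E
```

```text
(no output)
```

View pics/t1.png

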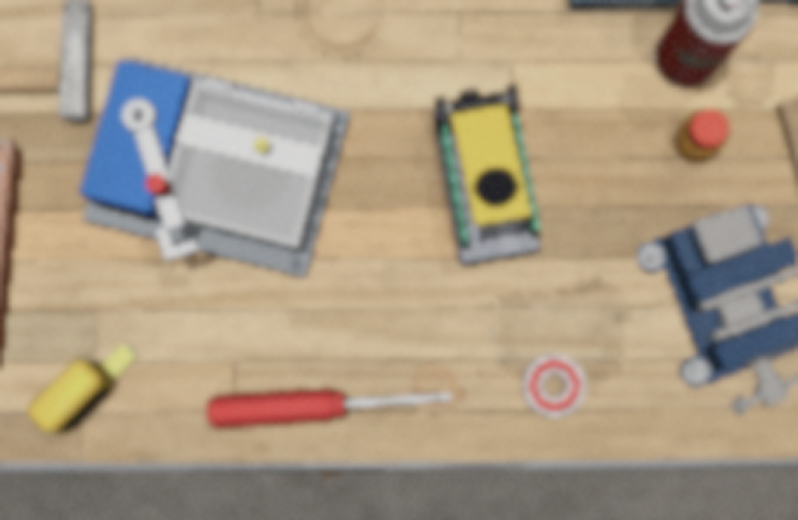

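View pics/s1.png

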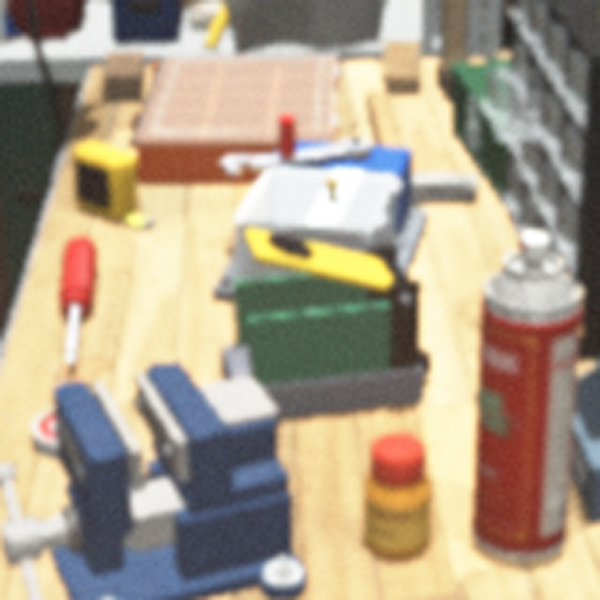

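```bash
cat > h.py <<'E'
import numpy as np, cv2
from scipy.spatial.transform import Rotation as R
from bench import bot
def pix(cam,uv,z):
    p=bot.camera_params(cam); k=np.array(p["camera_matrix"])
    n=cv2.undistortPoints(np.array([[uv]],float),k,np.array([p["k1"],0,0,0.]))[0,0]
    d=R.from_quat(p["attitude"],scalar_first=True).apply([n[0],n[1],1]); o=p["position"]
    return o+d*(z-o[2])/d[2]
def down(yaw): # tool z down, tool y axis at angle yaw from world y
    return (R.from_euler('z',yaw)*R.from_quat([0,1,0,0.],scalar_first=False)).as_quat(scalar_first=True)
E
python3 - <<'E'
from h import *
c=lambda u,v:(130+u/3.47,130+v/3.47)
s=lambda u,v:(180+u/3.75,130+v/3.75)
P=pix("top",c(138,115),.087);K=pix("top",c(156,183),.118);S=pix("top",c(262,146),.09);D=pix("top",c(495,187),.118)
for n,x in zip("PKSD",(P,K,S,D)):print(n,x.round(4))
print("hinge",pix("top",c(442,103),.096),pix("top",c(513,92),.096), "free end",pix("top",c(474,230),.128),pix("top",c(531,220),.128))
print("side: knob",pix("side",s(287,119),.118),"stud",pix("side",s(332,184),.09),"pad",pix("side",s(292,244),.118))
print(np.linalg.norm((K-P)[:2]),np.linalg.norm((S-P)[:2]))
a=lambda v:np.arctan2(v[1],v[0])
print("latch ang",a(K-P),a(S-P),a(S-P)-a(K-P))
q=bot.get_state()["tcp_rot"];print(R.from_quat(q,scalar_first=True).as_matrix().round(2))
for x,y in ((K[0],K[1]),(D[0],D[1])):
  for yaw in np.arange(-1.5,1.6,.5): print(yaw,bot.solve_ik([x,y,.2],down(yaw)) is not None,end=" ")
E
```

```text
P [0.5862 0.2408 0.087 ]
K [0.5252 0.2193 0.118 ]
S [0.5594 0.1389 0.09  ]
D [ 0.5206 -0.0475  0.118 ]
hinge [ 0.59274971 -0.00665834  0.096     ] [ 0.60156877 -0.06410843  0.096     ] free end [ 0.48543478 -0.03025449  0.128     ] [ 0.49301692 -0.07461051  0.128     ]
side: knob [0.5304602  0.21985676 0.118     ] stud [0.56397333 0.13830961 0.09      ] pad [ 0.5259367 -0.0417223  0.118    ]
0.06468306661884368 0.10533749090195124
latch ang -2.802727722779039 -1.8284320869453423 0.9742956358336965
[[-0.89  0.45 -0.  ]
 [ 0.45  0.89  0.  ]
 [ 0.    0.   -1.  ]]
-1.5 True -1.0 True -0.5 True 0.0 True 0.5 True 1.0 True 1.5 True -1.5 True -1.0 True -0.5 True 0.0 True 0.5 True 1.0 True 1.5 True
```

```bash
cat >> h.py <<'E'
P=np.array([.5885,.2411]); TH0,TH1=-2.803,-1.828
def arc(th,z,r=.065): return [P[0]+r*np.cos(th),P[1]+r*np.sin(th),z]
def st(): 
    s=bot.get_state(); print(round(s["time"],2),s["eef_pos"].round(4),s["ft_force"].round(2),round(s["width"],4),round(s["grasp_force"],1))
E
python3 - <<'E'
from h import *
bot.reach(arc(TH0,.2),down(TH0+np.pi)); bot.set_gripper(.045,20); st()
g=bot.line_to(arc(TH0,.105),v=.1,guard=6); print(g); st()
if not g:
    im=bot.read_camera("side"); cv2.imwrite("pics/s2.png",cv2.resize(im[110:250,180:340],None,fx=4,fy=4,interpolation=cv2.INTER_CUBIC)[:,:])
E
```

```text
2.88 [0.5272 0.2197 0.2   ] [ 0.23 -0.04 -0.28] 0.0451 0.0
False
3.98 [0.5279 0.2198 0.1058] [ 1.11 -0.76 -0.38] 0.045 0.0
```

View pics/s2.png

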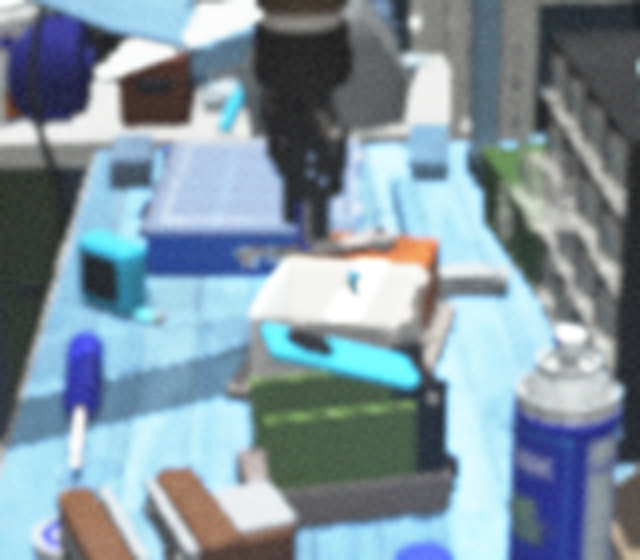

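The gripper (red and blue swapped) is over the latch at about (310, 230), and its fingers hide the knob. I'll drive the arc with the trailing pad.

```bash
python3 - <<'E'
from h import *
bot.set_gripper(.024); st()
for th in np.linspace(TH0,TH1+.02,6)[1:]:
    g=bot.line_to(arc(th,.105),down(th+np.pi),v=.05,guard=12); st()
    if g: print("guard",th); break
E
```

```text
4.36 [0.5274 0.2196 0.1053] [-0.72  0.17 -0.08] 0.0239 0.0
4.77 [0.5327 0.2076 0.105 ] [ 0.02 -0.5   0.9 ] 0.0242 0.0
5.17 [0.5403 0.1975 0.105 ] [-0.07  0.63  0.28] 0.0238 0.0
5.58 [0.5498 0.1889 0.105 ] [-0.84  0.25  0.01] 0.024 0.0
5.99 [0.5609 0.1823 0.105 ] [ 0.22 -1.4  -0.34] 0.024 0.0
6.4 [0.5731 0.1781 0.105 ] [ 0.   -0.43  0.34] 0.024 0.0
```

```bash
python3 - <<'E'
from h import *
th=TH1+.02
for d in (.006,.012,.018):
    x=np.array(arc(th,.105))+d*np.array([-np.sin(th),np.cos(th),0])
    g=bot.line_to(x,v=.02,guard=9); st()
    if g: print("guard"); break
im=bot.read_camera("side"); cv2.imwrite("pics/s3.png",cv2.resize(im[110:250,180:340,::-1],None,fx=4,fy=4,interpolation=cv2.INTER_CUBIC))
E
```

```text
6.85 [0.5771 0.1768 0.1047] [-5.11 -0.    3.06] 0.0239 2.5
7.11 [0.5766 0.1767 0.1038] [ 0.96 -0.47  0.42] 0.0239 0.0
guard
```

View pics/s3.png

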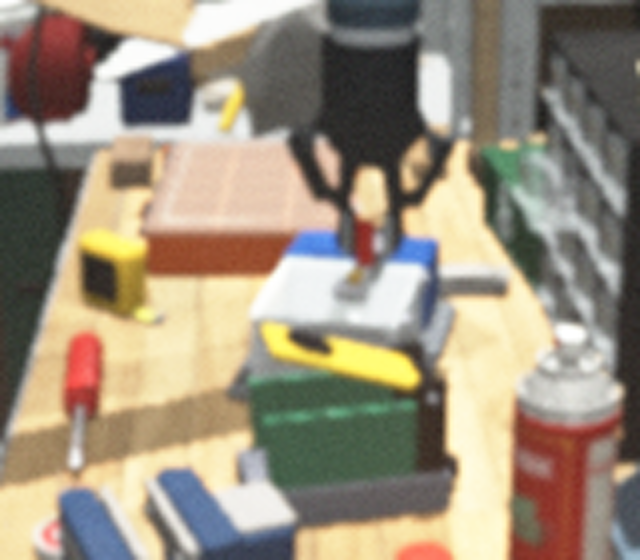

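The latch bar now reaches the stud at about (350, 285), with the knob at (365, 240) between the fingers. I'll give it one firmer push to confirm the stop, then retract and check from above.

```bash
python3 - <<'E'
from h import *
th=TH1
x=np.array(bot.get_state()["eef_pos"]); x[2]=.105
g=bot.line_to(x+.012*np.array([-np.sin(th),np.cos(th),0]),v=.02,guard=14); print(g); st()
bot.line_to(x,v=.05)
bot.set_gripper(.045); x=np.array(bot.get_state()["eef_pos"])
bot.line_to([x[0],x[1],.2],v=.15); st()
bot.reach([.52,-.0446,.2],down(1.45)); bot.set_gripper(0.0); st()
im=bot.read_camera("top"); cv2.imwrite("pics/t2.png",cv2.resize(im[130:250,130:300,::-1],None,fx=4.5,fy=4.5,interpolation=cv2.INTER_CUBIC))
E
```

```text
True
7.64 [0.5762 0.176  0.1022] [ 0.57 -0.9   0.66] 0.0238 0.0
9.01 [0.5758 0.1763 0.1992] [ 0.37 -0.91 -0.7 ] 0.0449 0.0
10.61 [ 0.5201 -0.0443  0.2   ] [0.35 0.44 0.39] 0.0004 0.0
```

View pics/t2.png

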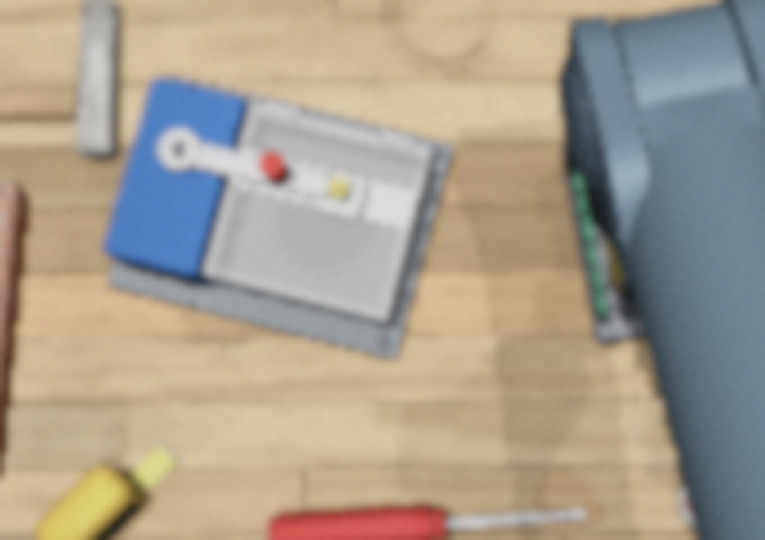

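```bash
python3 - <<'E'
from h import *
c=lambda u,v:(130+u/4.5,130+v/4.5)
Pp=pix("top",c(179,149),.087)[:2]; a=lambda v:np.arctan2(v[1],v[0])
for z,kp in ((.118,(270,161)),(.118,(274,163))):
  K=pix("top",c(*kp),z)[:2]; S=pix("top",c(340,187),.09)[:2]
  print(Pp,K,S,a(S-Pp)-a(K-Pp),np.linalg.norm(K-Pp),np.linalg.norm(S-Pp))
im=bot.read_camera("top");hsv=cv2.cvtColor(im,cv2.COLOR_RGB2HSV)[140:200,170:215]
m=((hsv[...,0]<8)|(hsv[...,0]>172))&(hsv[...,1]>110); v,u=np.nonzero(m); print("red",u.mean()+170,v.mean()+140,m.sum(), u.min()+170,u.max()+170,v.min()+140,v.max()+140)
im=bot.read_camera("side"); cv2.imwrite("pics/s4.png",cv2.resize(im[140:200,220:300,::-1],None,fx=9,fy=9,interpolation=cv2.INTER_CUBIC))
E
```

```text
[0.58632026 0.24076373] [0.5721137  0.17874116] [0.56087285 0.1387959 ] -0.01939705925436841 0.06362880789336545 0.10509523512273515
[0.58632026 0.24076373] [0.57085525 0.17627283] [0.56087285 0.1387959 ] -0.0092101448129287 0.06631924713884364 0.10509523512273515
red 190.625 166.8125 16 189 192 165 169
```

View pics/s4.png

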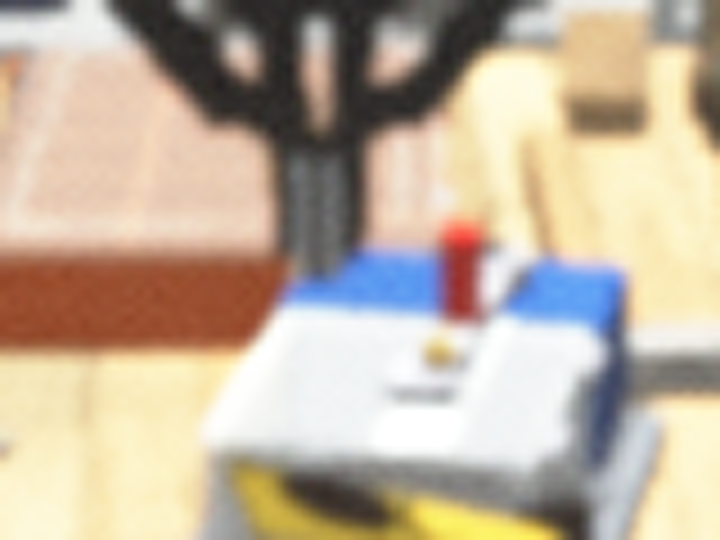

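Both views agree: the bar lies across the stud at top (340, 187), and the angle error is about 0.01 rad, so the latch is home. Next I'll press the paddle: touch first, then follow its arc.

```bash
python3 - <<'E'
from h import *
f=np.array([-.988,-.152]); H=np.array([.595,-.0335])
def tip(th): # pad centre at paddle elevation th -> TCP
    r=.080*np.cos(th)-.006*np.sin(th); return [*(H+r*f),.085+.080*np.sin(th)+.006*np.cos(th)+.014]
bot.line_to([*tip(.35)[:2],.145],v=.1)
g=bot.line_to([*tip(.35)[:2],.118],v=.03,guard=1.8); print(g,tip(.35)); st()
for th in (.25,.17,.08,.0):
    t=tip(th)
    if t[2]<bot.get_state()["eef_pos"][2]:
        bot.line_to(t,v=.03); bot.hold(.15); st()
E
```

```text
True [np.float64(0.522784678979139), np.float64(-0.04461004938782476), np.float64(0.13206806087352038)]
12.0 [ 0.5226 -0.0448  0.1313] [ 0.75 -0.27  1.35] -0.0004 0.9
12.55 [ 0.5204 -0.0451  0.125 ] [ 1.04 -0.13  2.11] 0.0001 1.3
13.07 [ 0.5183 -0.0454  0.1186] [ 2.24 -0.72  3.51] 0.0004 1.6
13.61 [ 0.5169 -0.0456  0.1115] [ 2.41 -0.67  2.83] -0.0002 2.0
14.12 [ 0.5162 -0.0457  0.1053] [ 1.68 -0.01  5.13] -0.0 2.6
```

```bash
python3 - <<'E'
from h import *
for _ in range(5): bot.hold(.8); st()
im=bot.read_camera("side"); cv2.imwrite("pics/s5.png",cv2.resize(im[150:250,210:310,::-1],None,fx=6,fy=6,interpolation=cv2.INTER_CUBIC))
E
```

```text
14.93 [ 0.5161 -0.0457  0.1053] [ 2.19 -0.41  5.23] -0.0 2.6
15.72 [ 0.5162 -0.0457  0.1053] [ 1.41 -0.39  4.65] 0.0002 2.6
16.52 [ 0.5161 -0.0457  0.1053] [ 1.86 -1.11  5.7 ] -0.0003 2.6
17.32 [ 0.5162 -0.0457  0.1053] [ 1.78 -0.29  5.25] -0.0003 2.6
18.12 [ 0.5162 -0.0457  0.1053] [ 1.68 -0.22  5.22] 0.0004 2.6
```

View pics/s5.png

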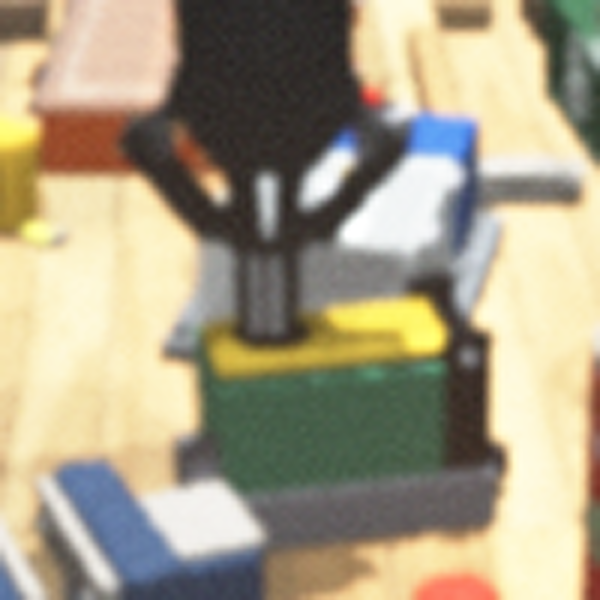

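The paddle lies parallel to and flush with the green rail (its edge runs from (205, 375) to (445, 350)), with the fingertips on the pad at (270, 335). It has been held level for more than 4 s, so I'm handing in.

```bash
python3 -c "
from bench import bot
print(bot.finish_job())"
```

```text
the job is handed in; nothing more can be done
None
```

I closed the latch until it was home on its stud, then pressed the paddle level and held it for over 4 s. I handed the job in at about 18 s with the arm still holding it there, and nothing touched the tape measure or the bottle.

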